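Latch open the rinse tank's lid with its lever

ROBOT

A 7-joint arm with a two-finger parallel gripper is mounted at the origin on the work surface. World frame = base frame: x ahead of the robot, y to its left, z up, the work surface at z = 0. Lengths are in m, angles in rad, forces in N, time in s.
With the tool pointing down it reaches from about 0.425 to 0.825 m from the base axis. Payload 3.6 kg.
Tool frame: the origin (TCP) lies at the very end of the fingers, on their centre line; the grasp point (between the pads) lies 19 mm behind it; z points along the fingers, x is the direction in which the jaws open and shut, and the axes are right-handed (so a half turn about z gives the same grasp; the last joint's range is limited). The gripper opens to 85 mm and grips with 20 to 120 N. Pads are 22 mm wide; open, the fingers measure 114 mm over their backs; the gripper's body (76 mm by 85 mm) begins 54 mm behind the grasp point. The pads swing forward as they close: fully open they stand 13 mm farther back than shut.
Start: joints at [-1.194, 0.615, -0.013, 1.423, 0.008, 1.103, -0.04], TCP at [0.255, 0.598, 0.197] pointing down, gripper open.
Joint ranges: [-3.12, 3.12], [-0.3, 2.06], [-1.34, 1.32], [0.26, 2.42], [-1.36, 4.5], [0.01, 1.98], [-2.84, 2.84]. Speed limits (rad/s): [2.79, 2.79, 3.14, 3.14, 3.14, 3.14, 3.14].

INTERFACE

Orientations are given as a unit quaternion [w, x, y, z].
In Python, from plant import env gives the robot as it stands.
- The arm moves only by the shell command python3 -m pendant 'ROWS' [FORCE]. ROWS is JSON, a list of rows, each an object with "grip": the opening, from 0 (shut) to 1 (fully open); "travel": the shift along the tool's x, y, z in mm, a list of three; "twist": the turn about the tool's z in rad. A call has 1 to 10 rows; each row shifts and turns the pose as measured when the row begins, along the tool's axes as they then stand; what a row does not reach is not made up. A row lasts 1/12 s, in which the tool goes at most 41.7 mm and 7.16 degrees, less where a joint would pass 70% of its speed; a pose out of reach is approached as far as the arm can. A call is refused whole if a number of a shift passes 41.7 or a number of a turn 0.125, either way. A call with a gripper value outside its range is refused whole. The fingers move at their own pace and stop on an object; FORCE is the grip in N (left out, the last holds). Time passes only in rows, so rows that do not move let the fingers close. It gives the time, the measured TCP pose, the force and the opening at its end, in the units of the state.
- env.observe(): the state, without advancing time (a new reading comes with each control period).
- env.grab_frame(name): name is "side" or "top" or "wrist"; returns (picture, depth): 420x560x3 uint8, blue, green, red; 420x560 float32, m along the optical axis (not along the pixel's ray), 0 where there is no reading.
- env.camera_params(name): a dict with "fx", "fy", "cx", "cy" (pixels), "eye" and "rotation" of the camera in the world. Camera axes: x right, y down, z forward; pixel columns grow to the right and rows downward; lengths in m; the calibration is good to about 2 mm. A picture is of the moment at which its call begins: read the wrist's pose just before it. camera_params takes no time and is no camera call; for the wrist camera it gives the pose at the moment of the call.
- env.job_done(): hands the job in, once; it reports no verdict.
Trained networks look in the newest picture that a camera, given by its name, has taken for a name from the list of things; names that differ only in an ending like _2 or _b are one class to them, and where a whole thing is asked for, a point or a joint stands for the part that bears it (a point fixed in the world has none). Each returns a list of dicts, best first, with "p" (0 to 1); they miss things now and then, are a little off and sometimes report something else, mostly with a low value. They report only what shows in the picture. A call takes as long as a camera call.
- env.recognise(thing, camera): "at" ([x, y, z] in m, in world coordinates, good to about 4 mm: the middle of the surface that is visible of it).
- env.masks_of(thing, camera): "mask" (420x560 bool, what is visible of it).
- env.mark_of(thing, camera): "at" ([x, y, z] in m, in world coordinates, good to about 4 mm: a listed point, or the origin of a listed thing).
The state is a dict: "clock": time; "joints": joint angles; "joint_velocities": joint speeds; "tau": joint torques, N m; "tool_pos": TCP position; "tcp_rot": TCP orientation; "ft_force": force on the tool from outside, world axes, zero at the start; "ft_torque": the same for the moment, N m; "width": opening from 0.0 (shut) to 1.0 (fully open).
Only numpy, scipy, OpenCV 4.12 (cv2) and the standard library are available. Lean on these libraries where they do the work, as an engineer would, in place of code of your own. Each camera call takes 0.05 s, during which the arm holds its last target. There are 200 camera calls.

TASK

Open the steel rinse tank on the watchmaker's bench so that the basket inside can be got at: press the red pad of its side lever down from above with your fingertips, smoothly and right down, so that the lid rises and the brass hook catches the lever; then let go and move clear, with the lid left standing open. Do not touch the lid or take hold of the lever, never let the lid fly up or drop with a bang, and leave the other things on the bench where they are.

Things in the scene. Friction and masses are not known exactly. Their poses are not given: they have to be found in the camera images.
- tank: Bench rinse tank of brushed steel, fixed to the bench: 190 (x) by 240 (y) by 100 mm high. Origin on the bench under the tank's centre; z up; +x points to the side that carries the lever, +y to the lid's hinge end. It is turned up to 0.5 rad about the vertical, differently at each start. A basket of brass wheels hangs inside.
- pin (a point): Pin on which the lever turns (its axis is the tank's x): at x 121, y 30, z 117 mm of the tank's frame. The lever lies in the plane x = 121 mm, outside the tank's side wall; its long end sticks out past the tank's -y end, its pad 87 mm beyond the wall.
- pad (a point): Centre of the upper face of the red press pad, 42 mm (across the lever) by 60 mm (along it), on the lever's long end: 260 mm from the pin along the lever, 18 mm above its centre line. At rest the lever slopes 0.36 rad up to the pad, face 225 mm above bench; at the stop 0.17 rad down, face 91 mm up. It goes down on an arc, 23 mm away from the pin in all. z: the face's normal; x: across the lever.
- lever (a joint): Lever angle, rad: 0 at rest, grows as the pad goes down; solid stop at 0.53. The hook snaps over the bar at about 0.50. Let go after that, the lever comes back to about 0.48 and stays caught; let go before, the lid's weight brings it back to 0. Pressing takes 7 to 12 N at the pad at first, less further down.
- lid (a joint): Lid angle, rad: 0 shut, grows as it opens; about 0.88 when the lever is caught. Steel plate 190 by 240 mm, 0.7 to 1 kg, hinged along the tank's +y rim (y 122, z 100 mm). A roller on the lever's short end pushes up a lug at its side; nothing else holds it: it falls shut by itself and can swing up free of the roller.
- lid_knob (a point): Top of the black knob on the lid, 30 mm wide, 28 mm high, near the lid's free edge. Not to be touched.
- hook (a joint): Angle of the sprung brass rod hook beside the lever's bar, at x 140, y -140 mm of the tank's frame, 67 mm short of the pad: 0 upright (at rest, and again when it has caught the lever), pushed outward about 0.1 rad while the bar passes its sloping nose. Its red ball tip is 149 mm above the bench. It works by itself.
- holder: Brass movement holder, loose: stepped cylinder 56 mm across, 47 mm high, 250 g. Origin at the centre of its underside. Leave alone.
- spool: Clear acrylic flanged stand, loose: 46 mm across, 48 mm high, 60 g. Origin at the centre of its underside. Leave alone.
- oil: Small amber glass jar with a black cap, loose: 40 mm across, 62 mm high, 80 g. Origin at the centre of its underside. Leave alone.
- pliers: Fine pliers with red handles lying on the bench, loose: 140 mm long along their x, 52 mm wide, 12 mm high. Origin on the bench under their middle. Leave alone.

How it is judged:
By the outcome, as a careful person would: the job done as asked, in the order asked, and still so for the second after the job is handed in, with the robot touching nothing.
It also fails if it takes over 42 s, if anything falls off the work surface, if the arm or the gripper's body presses on something with over 40 N, if the wrist force passes 120 N, or if a joint passes its speed limit or range.

## Working session

There is one attempt and no reset: what is moved stays moved. The work goes in short steps, Python scripts to look and compute and a shell command to move; the robot and the scene stay as the last step left them, time stands still between calls to the robot, and variables do not carry over. Pictures are saved under pics/ and viewed, about 8 in all and at most 12, crops included, and the job is handed in when it is done.

```bash
mkdir -p pics; cat > h.py <<'E'
from plant import env
import numpy as np, cv2
from scipy.spatial.transform import Rotation as R
def rot(q): return R.from_quat([q[1],q[2],q[3],q[0]]).as_matrix()
def st():
    s=env.observe(); print('t',round(s['clock'],2),'pos',np.round(s['tool_pos'],4),'F',np.round(s['ft_force'],1),'w',round(s['width'],2)); print(np.round(rot(s['tcp_rot']),3).tolist()); return s
E
python3 - <<'E'
from h import *
s=st()
a,_=env.grab_frame('top'); b,_=env.grab_frame('side')
cv2.imwrite('pics/a.png',a); cv2.imwrite('pics/b.png',b)
for c in('top','side'):
    for n in('tank','pin','pad','lid_knob','hook','holder','spool','oil','pliers'):
        try:
            r=env.recognise(n,c) if n=='hook' else env.mark_of(n,c)
            print(c,n,[(np.round(x['at'],3).tolist(),round(x['p'],2)) for x in r[:2]])
        except Exception as e: print(c,n,e)
E
```

```text
t 0.0 pos [0.255  0.5969 0.1956] F [-0.7  0.3 -0.2] w 1.0
[[0.393, 0.92, -0.001], [0.92, -0.393, -0.002], [-0.003, 0.0, -1.0]]
top tank [([0.491, 0.185, -0.001], 0.76)]
top pin [([0.615, 0.217, 0.115], 0.87)]
top pad [([0.63, -0.015, 0.225], 0.62)]
top lid_knob [([0.498, 0.102, 0.133], 0.75)]
top hook [([0.619, 0.021, 0.197], 0.57), ([0.641, 0.049, 0.113], 0.52)]
top holder [([0.712, 0.059, -0.003], 0.97)]
top spool [([0.714, -0.101, 0.002], 0.88), ([0.616, 0.217, 0.119], 0.5)]
top oil [([0.514, -0.038, -0.002], 0.59)]
top pliers [([0.596, -0.177, 0.002], 0.62)]
side tank [([0.492, 0.181, 0.001], 0.58), ([0.593, -0.178, -0.005], 0.17)]
side pin [([0.609, 0.215, 0.117], 0.58)]
side pad [([0.629, -0.017, 0.227], 0.63)]
side lid_knob [([0.498, 0.096, 0.131], 0.94)]
side hook [([0.64, 0.054, 0.091], 0.65), ([0.492, 0.199, 0.105], 0.47)]
side holder [([0.711, 0.056, 0.001], 0.81), ([0.514, -0.044, -0.002], 0.38)]
side spool [([0.712, -0.104, -0.002], 0.68)]
side oil [([0.517, -0.044, -0.001], 0.66), ([0.491, 0.18, 0.002], 0.58)]
side pliers [([0.595, -0.175, -0.001], 0.63)]
```

View pics/a.png

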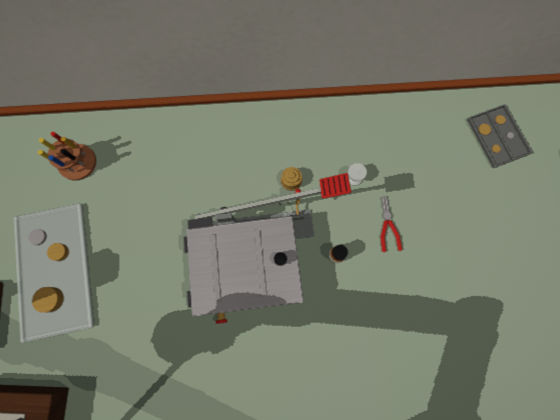

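View pics/b.png

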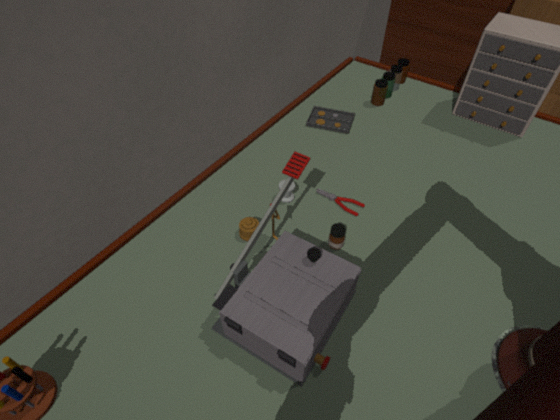

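The top view shows the tank around (245,265), the red pad at (335,186), the spool at (357,173) and the holder at (291,178), which matches the networks. Yaw is about 0.08. Next I raise the arm, shut the fingers and turn the jaws across the lever.

```bash
python3 -m pendant '[{"grip":0,"travel":[0,0,-15],"twist":0.12},{"grip":0,"travel":[0,0,-15],"twist":0.12},{"grip":0,"travel":[0,0,-15],"twist":0.12},{"grip":0,"travel":[0,0,-15],"twist":0.12},{"grip":0,"travel":[0,0,-15],"twist":0.12},{"grip":0,"travel":[0,0,-15],"twist":0.12},{"grip":0,"travel":[0,0,-15],"twist":0.12},{"grip":0,"travel":[0,0,-15],"twist":0.12},{"grip":0,"travel":[0,0,-15],"twist":0.12},{"grip":0,"travel":[0,0,-15],"twist":0.05}]' 20; python3 -c "
from h import *
s=st();print(np.round(s['joints'],2))"
```

```text
clock: 1.83
tool_pos: [0.2538, 0.5953, 0.3484]
tcp_rot: [0.005, 1.0, -0.005, -0.003]
ft_force: [0.2, -1.0, 0.4]
width: 0.004
t 1.83 pos [0.2538 0.5953 0.3484] F [ 0.2 -1.   0.4] w 0.0
[[1.0, -0.011, -0.006], [-0.011, -1.0, -0.01], [-0.006, 0.01, -1.0]]
[-1.36  0.55  0.3   1.15 -0.16  1.48 -1.09]
```

```bash
python3 -m pendant '[{"grip":0,"travel":[19,30,0],"twist":0},{"grip":0,"travel":[19,30,0],"twist":0},{"grip":0,"travel":[19,30,0],"twist":0},{"grip":0,"travel":[19,30,0],"twist":0},{"grip":0,"travel":[19,30,0],"twist":0},{"grip":0,"travel":[19,30,0],"twist":0},{"grip":0,"travel":[19,30,0],"twist":0},{"grip":0,"travel":[19,30,0],"twist":0},{"grip":0,"travel":[19,30,0],"twist":0},{"grip":0,"travel":[19,30,0],"twist":0}]'; python3 -c "
from h import *
s=st();print(np.round(s['joints'],2))"
```

```text
clock: 2.67
tool_pos: [0.4418, 0.2951, 0.3505]
tcp_rot: [-0.003, 1.0, 0.007, -0.003]
ft_force: [1.4, 0.2, 0.0]
width: -0.001
t 2.67 pos [0.4418 0.2951 0.3505] F [1.4 0.2 0. ] w -0.0
[[1.0, 0.014, -0.006], [0.014, -1.0, 0.005], [-0.006, -0.005, -1.0]]
[-0.89  0.33  0.38  1.5  -0.13  1.34 -0.48]
```

```bash
python3 -m pendant '[{"grip":0,"travel":[19,30,0],"twist":0},{"grip":0,"travel":[19,30,0],"twist":0},{"grip":0,"travel":[19,30,0],"twist":0},{"grip":0,"travel":[19,30,0],"twist":0},{"grip":0,"travel":[19,30,0],"twist":0},{"grip":0,"travel":[19,30,0],"twist":0},{"grip":0,"travel":[19,30,0],"twist":0},{"grip":0,"travel":[19,30,0],"twist":0},{"grip":0,"travel":[19,35,0],"twist":0},{"grip":0,"travel":[10,20,0],"twist":0}]'; python3 - <<'E'
from h import *
s=st();print(np.round(s['joints'],2))
p=env.camera_params('wrist');im,d=env.grab_frame('wrist');cv2.imwrite('pics/w.png',im)
for n in('pad','pin','hook','lid_knob'):
    print(n,[(np.round(x['at'],4).tolist(),round(x['p'],2)) for x in env.mark_of(n,'wrist')[:2]]) if n!='hook' else 0
m=env.masks_of('pad','wrist'); print([x['p'] for x in m])
k=m[0]['mask']&(d>0); v,u=np.nonzero(k); z=d[k]
P=np.c_[(u-p['cx'])/p['fx']*z,(v-p['cy'])/p['fy']*z,z]@np.array(p['rotation']).T+p['eye']
red=(im[...,2][k].astype(int)-im[...,1][k]>60)
print(k.sum(),red.sum(),'mean',P.mean(0)); Q=P[red]; print(Q.mean(0),np.percentile(Q,[2,50,98],axis=0)); print(np.linalg.svd(Q-Q.mean(0),full_matrices=False)[2])
E
```

```text
clock: 3.5
tool_pos: [0.6344, -0.0145, 0.3495]
tcp_rot: [-0.004, 1.0, 0.007, -0.001]
ft_force: [-0.8, -0.2, -0.0]
width: -0.005
t 3.5 pos [ 0.6344 -0.0145  0.3495] F [-0.8 -0.2 -0. ] w -0.01
[[1.0, 0.015, -0.002], [0.015, -1.0, 0.008], [-0.002, -0.008, -1.0]]
[-0.25  0.53  0.46  1.2  -0.23  1.46  0.19]
pad [([0.6293, -0.0149, 0.229], 0.63)]
pin []
lid_knob [([0.4982, 0.0976, 0.1272], 0.64)]
[0.89]Traceback (most recent call last):
  File "<stdin>", line 8, in <module>
ValueError: matmul: Input operand 1 has a mismatch in its core dimension 0, with gufunc signature (n?,k),(k,m?)->(n?,m?) (size 4 is different from 3)
```

View pics/w.png

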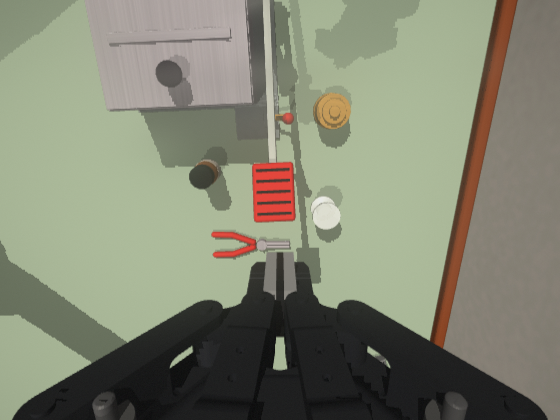

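The wrist view shows the pad at (274,192), clear of the spool (325,212) and the hook ball (288,118). The fingers are closed at (280,270). The pad sits at about (0.6295,-0.016,0.227). I align with it and descend.

```bash
python3 -m pendant '[{"grip":0,"travel":[-5,0,10],"twist":-0.065},{"grip":0,"travel":[0,0,20],"twist":0},{"grip":0,"travel":[0,0,20],"twist":0},{"grip":0,"travel":[0,0,20],"twist":0},{"grip":0,"travel":[0,0,20],"twist":0},{"grip":0,"travel":[0,0,10],"twist":0},{"grip":0,"travel":[0,0,0],"twist":0}]'; python3 - <<'E'
from h import *
s=st()
im,d=env.grab_frame('wrist');print([(np.round(x['at'],4).tolist(),round(x['p'],2)) for x in env.mark_of('pad','wrist')[:2]])
im,d=env.grab_frame('side');cv2.imwrite('pics/s2.png',cv2.resize(im[80:320,160:440],None,fx=2,fy=2))
E
```

```text
clock: 4.33
tool_pos: [0.6266, 0.0134, 0.2506]
tcp_rot: [-0.012, 0.998, 0.058, 0.003]
ft_force: [-0.0, 0.3, -0.6]
width: -0.001
t 4.33 pos [0.6266 0.0134 0.2506] F [-0.   0.3 -0.6] w -0.0
[[0.993, 0.117, 0.005], [0.117, -0.993, 0.025], [0.008, -0.024, -1.0]]
[([0.6288, -0.012, 0.2267], 0.98)]
```

View pics/s2.png

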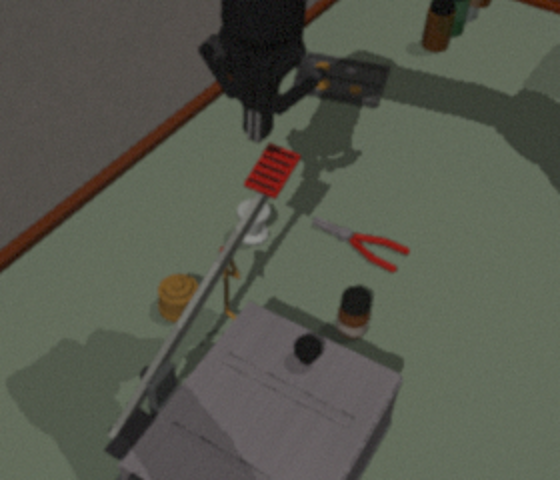

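The side view shows the fingers above the pad (crop 258,135 against pad 273,170). They have drifted +28 mm in y, so I correct that before touching.

```bash
python3 -m pendant '[{"grip":0,"travel":[2,10,0],"twist":0.03},{"grip":0,"travel":[2,10,0],"twist":0},{"grip":0,"travel":[2,7,0],"twist":0},{"grip":0,"travel":[0,0,0],"twist":0}]'; python3 -c "
from h import *
s=st();print(np.round(s['joints'],2),np.round(s['joint_velocities'],2))"
```

```text
clock: 4.82
tool_pos: [0.6404, -0.0172, 0.2578]
tcp_rot: [-0.011, 0.999, 0.042, 0.01]
ft_force: [0.1, -0.1, 0.4]
width: -0.004
t 4.82 pos [ 0.6404 -0.0172  0.2578] F [ 0.1 -0.1  0.4] w -0.0
[[0.996, 0.084, 0.02], [0.084, -0.996, 0.022], [0.022, -0.02, -1.0]]
[-0.23  0.57  0.42  1.39 -0.26  1.22  0.3 ] [ 0.01 -0.01 -0.   -0.01 -0.    0.01 -0.  ]
```

```bash
python3 -m pendant '[{"grip":0,"travel":[-6,0,4],"twist":0},{"grip":0,"travel":[-4,0,4],"twist":0},{"grip":0,"travel":[0,0,0],"twist":0}]'; python3 -c "
from h import *
s=st()"
```

```text
clock: 5.07
tool_pos: [0.6303, -0.0206, 0.2496]
tcp_rot: [-0.01, 0.999, 0.04, 0.011]
ft_force: [0.2, -0.1, -0.3]
width: 0.0
t 5.07 pos [ 0.6303 -0.0206  0.2496] F [ 0.2 -0.1 -0.3] w 0.0
[[0.997, 0.08, 0.021], [0.08, -0.997, 0.021], [0.023, -0.02, -1.0]]
```

```bash
python3 -m pendant '[{"grip":0,"travel":[0,0,4],"twist":0},{"grip":0,"travel":[0,0,4],"twist":0},{"grip":0,"travel":[0,0,4],"twist":0},{"grip":0,"travel":[0,0.5,4],"twist":0},{"grip":0,"travel":[0,1,4],"twist":0},{"grip":0,"travel":[0,2,4],"twist":0},{"grip":0,"travel":[0,2,4],"twist":0}]'; python3 -c "
from h import *
s=st()"
```

```text
clock: 5.65
tool_pos: [0.6309, -0.0233, 0.2186]
tcp_rot: [-0.011, 0.999, 0.042, 0.011]
ft_force: [-0.2, 0.4, 0.2]
width: -0.001
t 5.65 pos [ 0.6309 -0.0233  0.2186] F [-0.2  0.4  0.2] w -0.0
[[0.996, 0.084, 0.021], [0.083, -0.996, 0.023], [0.023, -0.021, -1.0]]
```

```bash
python3 - <<'E'
from h import *
im,d=env.grab_frame('wrist');print([(np.round(x['at'],4).tolist(),round(x['p'],2)) for x in env.mark_of('pad','wrist')[:2]])
i2,d=env.grab_frame('side');print([(np.round(x['at'],4).tolist(),round(x['p'],2)) for x in env.mark_of('pad','side')[:2]])
a=cv2.resize(im[60:340,190:370],(386,600)); b=cv2.resize(i2[90:250,230:340],(412,600))
cv2.imwrite('pics/c.png',np.hstack([a,b])); st()
E
```

```text
[([0.6309, -0.0141, 0.2265], 0.7)]
[([0.6299, -0.0178, 0.2245], 0.63), ([0.4927, 0.1824, 0.0003], 0.49)]
t 5.85 pos [ 0.6309 -0.0235  0.2191] F [ 0.6 -1.2 -0.6] w 0.0
[[0.996, 0.083, 0.021], [0.082, -0.996, 0.023], [0.023, -0.021, -1.0]]
```

View pics/c.png

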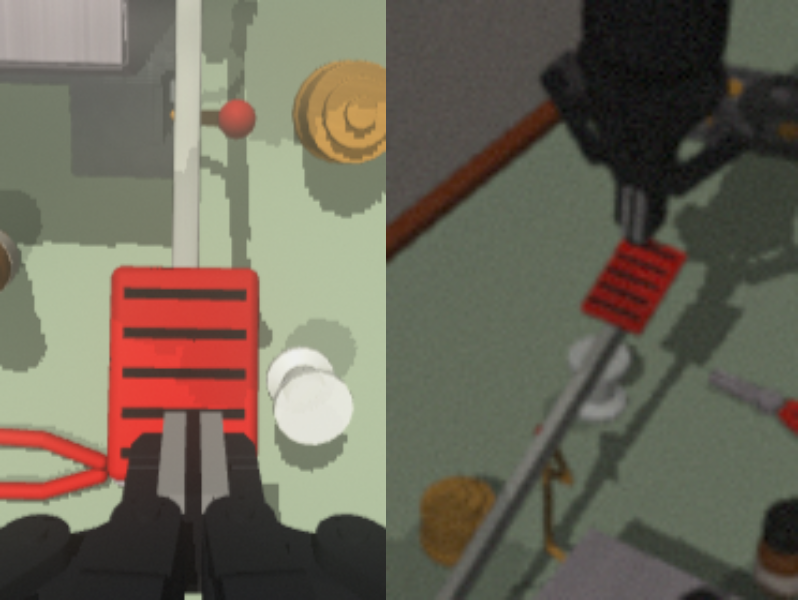

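```bash
python3 - <<'E'
from h import *
p=env.camera_params('wrist');Rw=np.array(p['rotation']);e=np.array(p['eye']);print(Rw.shape,e)
if Rw.shape!=(3,3): Rw=rot(Rw)
s=env.observe();im,d=env.grab_frame('wrist')
T=rot(s['tcp_rot']);print('tcp',s['tool_pos'])
pc=Rw.T@(np.array(s['tool_pos'])-e);print('tcp px',pc[0]/pc[2]*p['fx']+p['cx'],pc[1]/pc[2]*p['fy']+p['cy'],'depth',pc[2])
for (u,v) in [(271,256),(289,256),(271,265),(289,265),(271,275),(255,240),(300,240),(280,230),(280,200)]:
    z=d[v,u];P=Rw@np.array([(u-p['cx'])/p['fx']*z,(v-p['cy'])/p['fy']*z,z])+e
    print(u,v,im[v,u],round(float(z),3),np.round(P,4))
E
```

```text
(4,) [0.62028124 0.05307529 0.39768258]
tcp [ 0.63093809 -0.02348316  0.21911524]
tcp px 280.0239246830276 240.99153128349255 depth 0.19337118943352594
271 256 [125 133 141] 0.15 [ 0.6247 -0.0134  0.2615]
289 256 [127 134 142] 0.149 [ 0.6333 -0.0125  0.2622]
271 265 [126 133 141] 0.142 [ 0.6248 -0.0138  0.2699]
289 265 [125 133 139] 0.14 [ 0.6328 -0.0124  0.2716]
271 275 [125 132 138] 0.132 [ 0.6248 -0.0135  0.2795]
255 240 [ 56  66 233] 0.185 [ 0.6156 -0.0208  0.2265]
300 240 [ 55  63 213] 0.185 [ 0.6422 -0.0186  0.2271]
280 230 [ 51  59 191] 0.186 [ 0.63   -0.0143  0.2241]
280 200 [ 56  66 216] 0.185 [0.6287 0.003  0.2194]
```

The fingertips are actually visible at about z 0.257, so they stand above the pad and the reported TCP reads about 35 mm lower. I go down gently until the force sensor shows contact, shifting 5 mm inward on the way.

```bash
python3 -m pendant '[{"grip":0,"travel":[0,-2.5,3],"twist":0},{"grip":0,"travel":[0,-2.5,3],"twist":0},{"grip":0,"travel":[0,0,3],"twist":0},{"grip":0,"travel":[0,0,3],"twist":0}]'; python3 - <<'E'
from h import *
s=st()
p=env.camera_params('wrist');Rw=rot(p['rotation']);e=np.array(p['eye'])
im,d=env.grab_frame('wrist')
for v in range(236,262,2):
    u=272;z=d[v,u];P=Rw@np.array([(u-p['cx'])/p['fx']*z,(v-p['cy'])/p['fy']*z,z])+e
    print(v,im[v,u],np.round(P,4))
E
```

```text
clock: 6.23
tool_pos: [0.6321, -0.0174, 0.2083]
tcp_rot: [-0.011, 0.999, 0.042, 0.013]
ft_force: [0.9, -0.6, -0.1]
width: -0.001
t 6.23 pos [ 0.6321 -0.0174  0.2083] F [ 0.9 -0.6 -0.1] w -0.0
[[0.996, 0.084, 0.025], [0.083, -0.996, 0.024], [0.027, -0.021, -0.999]]
236 [ 51  60 215] [ 0.6263 -0.0083  0.2232]
238 [ 53  61 216] [ 0.6264 -0.0096  0.2232]
240 [ 51  59 215] [ 0.6265 -0.0108  0.2233]
242 [ 52  60 216] [ 0.6266 -0.012   0.2233]
244 [ 50  58 215] [ 0.6267 -0.0133  0.2231]
246 [ 51  59 215] [ 0.6268 -0.0141  0.224 ]
248 [45 51 87] [ 0.6269 -0.0153  0.2242]
250 [45 51 68] [ 0.6269 -0.0163  0.2248]
252 [ 95 102 111] [ 0.6262 -0.0073  0.2463]
254 [125 133 142] [ 0.6262 -0.0072  0.2488]
256 [124 133 141] [ 0.6261 -0.0071  0.2512]
258 [125 133 140] [ 0.6262 -0.0075  0.2526]
260 [125 132 140] [ 0.6262 -0.0076  0.2544]
```

```bash
python3 -m pendant '[{"grip":0,"travel":[0,0,4],"twist":0},{"grip":0,"travel":[0,0,4],"twist":0},{"grip":0,"travel":[0,0,3],"twist":0},{"grip":0,"travel":[0,0,3],"twist":0},{"grip":0,"travel":[0,1,3],"twist":0},{"grip":0,"travel":[0,1.5,4],"twist":0},{"grip":0,"travel":[0,2,4],"twist":0}]'; python3 -c "
from h import *
s=st()"
```

```text
clock: 6.87
tool_pos: [0.6326, -0.0204, 0.1847]
tcp_rot: [-0.013, 0.999, 0.042, 0.013]
ft_force: [-3.4, 2.0, 8.5]
width: -0.002
t 6.87 pos [ 0.6326 -0.0204  0.1847] F [-3.4  2.   8.5] w -0.0
[[0.996, 0.084, 0.025], [0.084, -0.996, 0.026], [0.027, -0.024, -0.999]]
```

```bash
python3 -m pendant '[{"grip":0,"travel":[-0.2,2,5],"twist":0},{"grip":0,"travel":[-0.2,2,5],"twist":0},{"grip":0,"travel":[-0.2,2,5],"twist":0},{"grip":0,"travel":[-0.2,2,5],"twist":0},{"grip":0,"travel":[-0.2,2,5],"twist":0},{"grip":0,"travel":[-0.2,1.8,5],"twist":0},{"grip":0,"travel":[-0.2,1.6,5],"twist":0},{"grip":0,"travel":[-0.2,1.4,5],"twist":0}]'; python3 -c "
from h import *
s=st()"
```

```text
clock: 7.53
tool_pos: [0.6334, -0.0292, 0.1583]
tcp_rot: [-0.02, 0.999, 0.044, 0.017]
ft_force: [-3.5, 0.7, 8.7]
width: 0.003
t 7.53 pos [ 0.6334 -0.0292  0.1583] F [-3.5  0.7  8.7] w 0.0
[[0.996, 0.088, 0.032], [0.086, -0.995, 0.041], [0.035, -0.038, -0.999]]
```

```bash
python3 -m pendant '[{"grip":0,"travel":[-0.2,1.6,6],"twist":0},{"grip":0,"travel":[-0.2,1.6,6],"twist":0},{"grip":0,"travel":[-0.2,1.5,6],"twist":0},{"grip":0,"travel":[-0.2,1.4,6],"twist":0},{"grip":0,"travel":[-0.2,1.3,6],"twist":0},{"grip":0,"travel":[-0.2,1.2,6],"twist":0},{"grip":0,"travel":[-0.2,1,6],"twist":0},{"grip":0,"travel":[-0.2,0.8,6],"twist":0}]'; python3 -c "
from h import *
s=st()"
```

```text
clock: 8.2
tool_pos: [0.6341, -0.0368, 0.1227]
tcp_rot: [-0.024, 0.999, 0.044, 0.02]
ft_force: [-3.0, 0.2, 7.0]
width: -0.002
t 8.2 pos [ 0.6341 -0.0368  0.1227] F [-3.   0.2  7. ] w -0.0
[[0.995, 0.088, 0.038], [0.086, -0.995, 0.049], [0.042, -0.046, -0.998]]
```

```bash
python3 -m pendant '[{"grip":0,"travel":[-0.2,0.8,6],"twist":0},{"grip":0,"travel":[-0.2,0.8,6],"twist":0},{"grip":0,"travel":[-0.2,0.7,6],"twist":0},{"grip":0,"travel":[-0.2,0.6,6],"twist":0},{"grip":0,"travel":[-0.2,0.5,6],"twist":0},{"grip":0,"travel":[-0.2,0.4,6],"twist":0},{"grip":0,"travel":[-0.2,0.3,6],"twist":0},{"grip":0,"travel":[-0.2,0.2,6],"twist":0}]'; python3 - <<'E'
from h import *
s=st()
i2,d=env.grab_frame('side');print([(np.round(x['at'],4).tolist(),round(x['p'],2)) for x in env.mark_of('pad','side')[:2]])
cv2.imwrite('pics/d.png',cv2.resize(i2[80:380,180:430],(500,600)))
E
```

```text
clock: 8.87
tool_pos: [0.6344, -0.0397, 0.0822]
tcp_rot: [-0.026, 0.999, 0.043, 0.022]
ft_force: [-1.2, 0.4, 3.6]
width: -0.003
t 8.87 pos [ 0.6344 -0.0397  0.0822] F [-1.2  0.4  3.6] w -0.0
[[0.995, 0.086, 0.042], [0.084, -0.995, 0.054], [0.046, -0.05, -0.998]]
[([0.6275, -0.0403, 0.1172], 0.83)]
```

View pics/d.png

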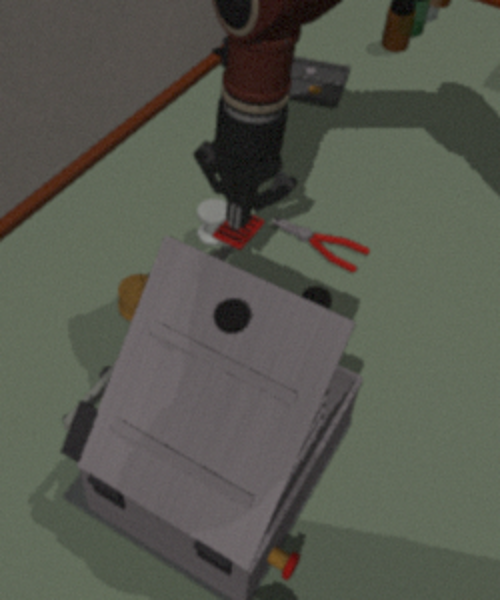

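The lid is rising, the fingers stand mid-pad and the pad is at about z 0.117, so roughly 26 mm is left. I slow down for the stop.

```bash
python3 -m pendant '[{"grip":0,"travel":[-0.2,0.2,5],"twist":0},{"grip":0,"travel":[-0.2,0.2,5],"twist":0},{"grip":0,"travel":[-0.2,0.1,4],"twist":0},{"grip":0,"travel":[-0.2,0.1,4],"twist":0},{"grip":0,"travel":[-0.2,0,4],"twist":0}]'; python3 - <<'E'
from h import *
s=st()
E
```

```text
clock: 9.38
tool_pos: [0.6345, -0.0387, 0.0597]
tcp_rot: [-0.027, 0.998, 0.043, 0.022]
ft_force: [-1.7, 0.2, 2.8]
width: -0.002
t 9.38 pos [ 0.6345 -0.0387  0.0597] F [-1.7  0.2  2.8] w -0.0
[[0.995, 0.087, 0.042], [0.084, -0.995, 0.055], [0.046, -0.051, -0.998]]
```

```bash
python3 -m pendant '[{"grip":0,"travel":[-0.1,0.1,4],"twist":0},{"grip":0,"travel":[-0.1,0.1,4],"twist":0},{"grip":0,"travel":[-0.1,0,4],"twist":0}]'; python3 -m pendant '[{"grip":0,"travel":[0,0,5],"twist":0}]'; python3 - <<'E'
from h import *
s=st()
i2,d=env.grab_frame('side');print([(np.round(x['at'],4).tolist(),round(x['p'],2)) for x in env.mark_of('pad','side')[:2]])
E
```

```text
clock: 9.63
tool_pos: [0.635, -0.0382, 0.0558]
tcp_rot: [-0.029, 0.998, 0.043, 0.023]
ft_force: [-11.6, 0.2, 27.8]
width: -0.002
clock: 9.72
tool_pos: [0.635, -0.0381, 0.0557]
tcp_rot: [-0.03, 0.998, 0.043, 0.023]
ft_force: [-10.8, -0.1, 30.8]
width: -0.0
t 9.72 pos [ 0.635  -0.0381  0.0557] F [-10.8  -0.1  30.8] w -0.0
[[0.995, 0.087, 0.043], [0.085, -0.995, 0.061], [0.048, -0.057, -0.997]]
[([0.6299, -0.038, 0.0909], 0.59)]
```

At the stop: force has risen to 31 N and the pad reads z 0.091. Now a slow release.

```bash
python3 -m pendant '[{"grip":0,"travel":[0,0,-1],"twist":0},{"grip":0,"travel":[0,0,-2],"twist":0},{"grip":0,"travel":[0,0,-2],"twist":0},{"grip":0,"travel":[0,0,-2],"twist":0},{"grip":0,"travel":[0,0,-2],"twist":0},{"grip":0,"travel":[0,0,-2],"twist":0},{"grip":0,"travel":[0,0,-2],"twist":0},{"grip":0,"travel":[0,0,-2],"twist":0},{"grip":0,"travel":[0,0,-2],"twist":0},{"grip":0,"travel":[0,0,-2],"twist":0}]'; python3 - <<'E'
from h import *
s=st()
i2,d=env.grab_frame('side');print([(np.round(x['at'],4).tolist(),round(x['p'],2)) for x in env.mark_of('pad','side')[:2]])
E
```

```text
clock: 10.65
tool_pos: [0.6342, -0.0399, 0.075]
tcp_rot: [-0.029, 0.998, 0.043, 0.023]
ft_force: [0.5, -0.8, 0.4]
width: 0.004
t 10.65 pos [ 0.6342 -0.0399  0.075 ] F [ 0.5 -0.8  0.4] w 0.0
[[0.995, 0.087, 0.044], [0.084, -0.995, 0.06], [0.049, -0.056, -0.997]]
[([0.6326, -0.0402, 0.1029], 0.64)]
```

```bash
python3 -m pendant '[{"grip":0,"travel":[0,0,-6],"twist":0},{"grip":0,"travel":[0,0,-12],"twist":0},{"grip":0,"travel":[0,0,-18],"twist":0},{"grip":0,"travel":[0,0,-20],"twist":0},{"grip":0,"travel":[0,5,-20],"twist":0},{"grip":0,"travel":[0,10,-20],"twist":0},{"grip":0,"travel":[0,10,-20],"twist":0},{"grip":0,"travel":[0,5,-15],"twist":0},{"grip":0,"travel":[0,0,-6],"twist":0},{"grip":0,"travel":[0,0,0],"twist":0}]'; python3 - <<'E'
from h import *
s=st()
i2,d=env.grab_frame('side');print([(np.round(x['at'],4).tolist(),round(x['p'],2)) for x in env.mark_of('pad','side')[:2]])
a,d=env.grab_frame('top')
for n in('pad','holder','spool','oil','pliers'):print(n,[(np.round(x['at'],3).tolist(),round(x['p'],2)) for x in env.mark_of(n,'top')[:1]],[(np.round(x['at'],3).tolist(),round(x['p'],2)) for x in env.mark_of(n,'side')[:1]])
w,d=env.grab_frame('wrist')
print([(n,[(np.round(x['at'],3).tolist(),round(x['p'],2)) for x in env.mark_of(n,'wrist')[:1]]) for n in('pad','spool','holder','oil')])
cv2.imwrite('pics/e.png',np.hstack([cv2.resize(i2[80:380,180:430],(400,480)),cv2.resize(w[:300,100:350],(400,480))]))
E
```

```text
clock: 11.58
tool_pos: [0.6303, -0.0799, 0.2239]
tcp_rot: [-0.029, 0.998, 0.043, 0.025]
ft_force: [-0.8, -0.6, 0.2]
width: 0.004
t 11.58 pos [ 0.6303 -0.0799  0.2239] F [-0.8 -0.6  0.2] w 0.0
[[0.995, 0.087, 0.047], [0.085, -0.995, 0.059], [0.052, -0.055, -0.997]]
[([0.6308, -0.0437, 0.1026], 0.84)]
pad [([0.632, -0.039, 0.104], 0.57)] [([0.631, -0.044, 0.103], 0.84)]
holder [([0.713, 0.056, -0.001], 0.93)] [([0.712, 0.059, 0.001], 0.6)]
spool [([0.714, -0.104, -0.002], 0.9)] [([0.711, -0.105, -0.002], 0.84)]
oil [([0.518, -0.041, -0.003], 0.75)] [([0.512, -0.044, -0.003], 0.64)]
pliers [([0.594, -0.176, 0.001], 0.95)] [([0.595, -0.179, 0.001], 0.82)]
[('pad', [([0.63, -0.036, 0.104], 0.59)]), ('spool', [([0.71, -0.106, -0.004], 0.86)]), ('holder', [([0.714, 0.058, -0.0], 0.83)]), ('oil', [([0.512, -0.039, -0.002], 0.63)])]
```

View pics/e.png

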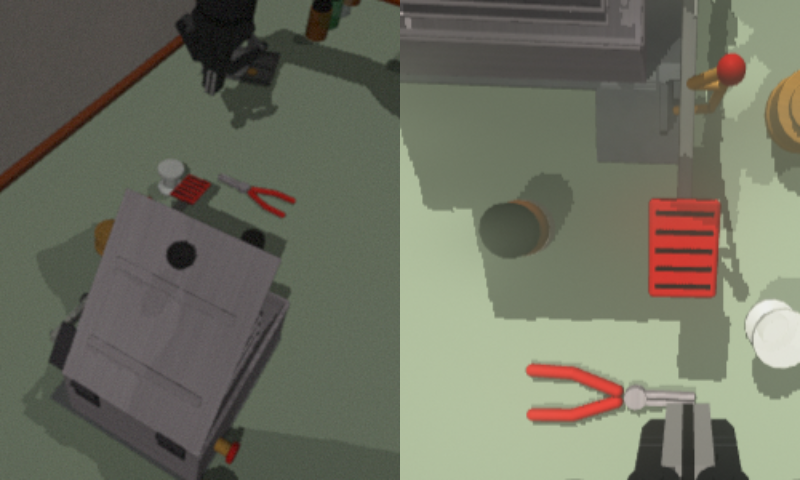

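The lid stands open with its knob at (180,254). The pad stays down at z about 0.104, the hook is over the bar at (695,105), the gripper is clear, and nothing else has moved. I hand in the job.

```bash
python3 -c "
from h import *
st();print(env.job_done())"
```

```text
t 12.48 pos [ 0.6294 -0.0793  0.2213] F [ 0.1  0.4 -0.2] w 0.01
[[0.995, 0.088, 0.043], [0.085, -0.995, 0.06], [0.048, -0.056, -0.997]]
the job is handed in; nothing more can be done
None
```

The rinse tank is open and the job is handed in at 12.5 s. I pressed the red pad down with shut fingertips along its arc to the stop. There the force rose to about 31 N and the pad read 91 mm above the bench. I then let go slowly and moved the gripper clear.

**Last checks:**
- **Lever:** the pad rests at about 103 mm, which matches the lever being caught at about 0.48 rad. The wrist picture shows the hook over the bar.
- **Lid:** the side picture shows it standing open.
- **Gripper:** it is clear of everything, and the force on it is about zero.
- **Other things:** the holder, spool, oil jar and pliers are within about 5 mm of their first readings, which is about how precisely the networks can tell.

**What disagreed:**
- **Fingertip height:** the real fingertips stood about 38 mm above the reported TCP position, so I relied on the force and the pictures for contact and the stop.
- **Drift:** the tool drifted sideways by up to 28 mm on the approach, which I corrected before touching the pad. It also picked up a tilt of about 0.07 rad, mostly while pressing, which I left.

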